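Tip a steel tube into a drilling fixture and flip the keeper over it

ROBOT

A 6-joint arm with a two-finger parallel gripper is mounted at the origin on the work surface. World frame = base frame: x ahead of the robot, y to its left, z up, the work surface at z = 0. Lengths are in mm, angles in rad, forces in N, time in s.
With the tool pointing down it reaches from about 400 to 925 mm from the base axis. Payload 12.5 kg.
Tool frame: the origin (TCP) lies between the finger pads; the fingertips stand 25 mm ahead of it and the grasp point (between the pads) lies 6 mm ahead of it; z points along the fingers, y is the line along which they close (so a half turn about z gives the same grasp; the last joint's range is limited). The gripper opens to 95 mm and grips with 3 to 60 N. Pads are 20 mm wide; open, the fingers measure 119 mm over their backs; the gripper's body (75 mm by 180 mm) begins 59 mm behind the grasp point.
Start: joints at [-1.269, 0.491, 1.559, -0, 1.092, -0.106], TCP at [247.892, -573.754, 239.661] pointing down, gripper open.
Joint ranges: [-3.1, 3.1], [-0.84, 2.19], [0.05, 2.79], [-1.13, 4.28], [0.06, 2.93], [-2.69, 2.69]. Speed limits (rad/s): [2.22, 2.22, 2.79, 3.14, 3.14, 3.14].

INTERFACE

Orientations are given as [roll, pitch, yaw] about the fixed x, y, z axes, in that order (R = Rz(yaw) Ry(pitch) Rx(roll)).
In Python, from cell import state, read_camera, job_done, cut_out gives the robot as it stands. The module is installed in compiled form; this text tells all that it offers.
- The arm moves only by the tool jog_arm, never from a script. Its argument "motion" is a list of rows, each a list of 2 entries, a list of its own where there are three numbers: the shift along the tool's x, y, z in mm, then the turn about the tool's z in rad. A call has 1 to 5 rows; each row is the pose to reach, as a shift and turn from the pose commanded when the call began, along the tool's axes at that moment; what a row does not reach only later rows make up. A row lasts 1/10 s, in which the tool goes at most 50 mm and 8.59 degrees, less where a joint would pass 70% of its speed; a pose out of reach is approached as far as the arm can. A call with a gripper value outside its range is refused whole. "grip" is the closure, from 0 (fully open) to 1 (shut), set as the call begins (left out, the last holds). The fingers move at their own pace and stop on an object; the grip force is fixed at half the most. Time passes only in rows, so rows that repeat a pose let the fingers close. It gives the time, the measured TCP pose, the force, the opening and the grip force at its end, in the units of the state.
- state(): the state, without advancing time (a new reading comes with each control period).
- read_camera(name): name is "scene" or "top" or "wrist"; returns a dict with "img" (400x640x3 uint8, blue, green, red), "vertical_fov" (degrees; the focal length in pixels is half the picture's height over the tangent of half this angle, whatever the lens; pixels are square), "cx", "cy" (the principal point, pixels), "k1" (the pictures are not rectified: a ray, as slopes to the right and down, at radius r is drawn at 1 + k1 r^2 times it, then the intrinsics apply), "extrinsics" (4x4, takes a point from camera to world coordinates). Camera axes: x right, y up, looking along -z (the intrinsics and any distortion apply to the point x, -y, -z); pixel columns grow to the right and rows downward; lengths in mm; the calibration is good to about 2 mm. A picture is of the moment at which its call begins. There is no depth.
- job_done(): hands the job in; it is judged then, once.
Trained networks look in a picture, given as the dict that the camera call returned (one of the last four; its "shot" number tells which), for a name from the list of things; names that differ only in an ending like _2 or _b are one class to them, and where a whole thing is asked for, a point or a joint stands for the part that bears it (a point fixed in the world has none). Each returns a list of dicts, best first, with "p" (0 to 1); they miss things now and then, are a little off and sometimes report something else, mostly with a low value. They report only what shows in the picture. A call takes as long as a camera call. They do not tell look-alikes from the thing itself.
- cut_out(name, picture): "region" (400x640 bool, what is visible of it) and "box" ([left, top, right, bottom] in pixels, round what is visible of it).
The state is a dict: "t": time; "joints": joint angles; "qvel": joint speeds; "tau": joint torques, N m; "eef_pos": TCP position; "tcp_rot": TCP orientation; "ft_force": force on the tool from outside, world axes, zero at the start; "moment": the same for the moment, N m; "opening": opening from 0.0 (shut) to 1.0 (fully open); "grip_force": force on a finger pad.
Only numpy, scipy, OpenCV 4.12 (cv2) and the standard library are available. Lean on these libraries where they do the work, as an engineer would, in place of code of your own. Each camera call takes 0.05 s, during which the arm holds its last target. There are 200 camera calls.

TASK

Load the drilling fixture by pushing only: push over the square steel tube that stands on end in the fixture's channel so that it lies along the channel, and push it along until its end butts against the end stop. Only then flip the hinged keeper arm over until it lies down on the tube. Never lift the tube, and leave everything else on the bench where it is.

Things in the scene. Friction and masses are not known exactly. Their poses are not given: they have to be found in the camera images.
- fixture: fixed steel plate 150 x 310 (top 10 above the bench) with an aluminium channel along its y, origin at bench level under its centre line, z up. Channel: floor at z = 10, 45 wide, flared lips up to z = 34 and x = +-37, from y = -141 (open end) to the stop's face at y = +125. Stop: block 60 wide, 24 thick, top at z = 58. The keeper stands on the +x side at y = +85
- stop (a point): centre of the end stop's face, 30 above the bench, on the channel's centre line: where the tube's end must butt
- tube: loose steel square tube 40 x 40 x 140 long, wall 3, 0.3 to 0.6 kg; starts on end on the channel floor near the open end, sides square to it. Origin: centre of its foot end; z along the tube to its top end. To topple towards the stop (fixture +y), pivoting about its foot's edge; once lying, its axis is 30 and its upper side 50 above the bench
- tube_top (a point): centre of the tube's top end face, 140 from the foot; after tipping this is the end that meets the stop
- keeper (a joint): angle (rad) of the keeper arm, hinge along fixture y. 0: leaning 0.529 back past upright, away from the channel (to fixture +x); 0.529: upright; 2.1: lying level across the channel on the tube (2.35 at most without tube). Starts at 0 to 0.4. Stiff hinge, 0.1 N m: it stays where left and must be pushed all the way down
- keeper_hinge (a point): the keeper's hinge axis, 58 above the bench, at x = +50, y = +85 of the fixture, between two steel cheeks 18 x 8 that stand up to 68 above the bench (42 over their outsides)
- keeper_tip (a point): the free end of the keeper arm on its centre line, 90 from the hinge; the arm is a dark steel bar 16 thick and 22 wide (along the fixture's y); lying on the tube its upper side is 66 above the bench and it reaches to x = -40 of the fixture
- offcut: short steel square-tube offcut 40 x 40 x 55 standing beside the fixture, bystander; origin at the centre of its underside
- collar: steel ring 48 in diameter, 45 high, bystander; origin at the centre of its underside
- hammer: hammer lying on the bench, bystander, about 260 long along its x, head 100 wide
- wrench: flat wrench lying on the bench, bystander, about 200 long along its x
- screwdriver: screwdriver lying on the bench, bystander, about 200 long along its x
- can: plain metal can 60 in diameter, 150 high, bystander; origin at the centre of its underside
- battery: black tool battery 75 x 120 x 65 high, bystander; origin at the centre of its underside
Things that resemble listed ones, but are neither listed nor needed, are in the scene too. What is shaped like the tube but brown or purple is not meant.

How it is judged (in metres and radians):
On the way:
1. the tube lies in the channel, its end against the stop, while the keeper is still open (angle between tube's own z axis and vertical between 1.5 and 1.64 rad and height (world z) of each of tube_top, tube below 0.036 m and y of tube_top in the frame of fixture between 0.121 and 0.128 m and x of tube_top in the frame of fixture between -0.006 and 0.006 m and x of tube in the frame of fixture between -0.006 and 0.006 m and value of joint keeper below 1 rad), for 0.2 s.
At the end, for the whole second after the job is handed in: The tube lies flat in the channel (within 4 degrees of level, within 6 mm of the centre line), its former top end within 4 mm of the stop's face, and the keeper lies on it (joint at 2.03 or more); everything at rest (angle between tube's own z axis and vertical between 1.5 and 1.64 rad and height (world z) of each of tube_top, tube below 0.036 m and y of tube_top in the frame of fixture between 0.121 and 0.128 m and x of tube_top in the frame of fixture between -0.006 and 0.006 m and x of tube in the frame of fixture between -0.006 and 0.006 m and value of joint keeper between 2.03 and 2.2 rad and linear speed of tube below 0.01 m/s); the robot touches nothing.
It fails at once if the tube is lifted (its foot end 35 mm higher than tipping or lying needs, or its top end 25 mm higher than when standing) (height (world z) of tube above 0.065 m or height (world z) of tube_top above 0.175 m).
It fails at once if a bystander is moved by more than 30 mm or knocked over (distance of any of offcut, collar, hammer, wrench, screwdriver, can, battery from where it was at the start of the episode above 0.03 m or angle between any of offcut, collar, can's own z axis and vertical above 0.6 rad).
It also fails if it takes over 64 s, if anything falls off the work surface, if the arm or the gripper's body presses on something with over 40 N, if the wrist force passes 120 N, or if a joint passes its speed limit or range.

## Working session

There is one attempt and no reset: what is moved stays moved. The work goes in short steps, Python scripts to look and compute and a tool call to move; the robot and the scene stay as the last step left them, time stands still between calls to the robot, and variables do not carry over. Pictures are saved under pics/ and viewed, at most 10 in all, crops included, and the job is handed in when it is done.

Besides the shell and the picture viewer there is one more tool, called after ">>>" as name(argument=value, ...), one argument or row to a line, values as JSON. jog_arm: Moves the arm, as the interface text tells. Its arguments: {"type":"object","properties":{"motion":{"type":"array"},"grip":{"type":"number"}},"required":["motion"]}

```bash
mkdir -p pics; cat > h.py <<'E'
import numpy as np, cv2
from cell import state, read_camera, job_done, cut_out
def K(p):
    f=200/np.tan(np.radians(p["vertical_fov"])/2); return f
def proj(p,P):
    E=np.array(p["extrinsics"]); P=np.atleast_2d(P).astype(float)
    c=(P-E[:3,3])@E[:3,:3]; s=np.c_[c[:,0],-c[:,1]]/(-c[:,2:3])
    r2=(s**2).sum(1,keepdims=True); s=s*(1+p["k1"]*r2)
    return s*K(p)+[p["cx"],p["cy"]]
def onplane(p,uv,z):
    uv=np.atleast_2d(uv).astype(float); d=(uv-[p["cx"],p["cy"]])/K(p); s=d.copy()
    for _ in range(20): s=d/(1+p["k1"]*(s**2).sum(1,keepdims=True))
    E=np.array(p["extrinsics"]); v=np.c_[s[:,0],-s[:,1],-np.ones(len(s))]@E[:3,:3].T
    return E[:3,3]+v*((z-E[2,3])/v[:,2:3])
E
python3 - <<'E'
from h import *
print(state())
for n in("scene","top"):
    p=read_camera(n); cv2.imwrite(f"pics/{n}0.png",p["img"])
    print(n,p["vertical_fov"],p["k1"],np.round(p["extrinsics"],2).tolist())
    for o in("fixture","tube","keeper","offcut","can","collar","battery","hammer"):
        print(o,[(round(d["p"],2),[int(b) for b in d["box"]]) for d in cut_out(o,p)][:4])
E
```

```text
{'t': 0.0, 'joints': array([-1.26854802e+00,  4.91536642e-01,  1.55946731e+00,  1.28672593e-06,
        1.09172278e+00, -1.05559948e-01]), 'qvel': array([ 0.00135328,  0.0001788 , -0.00088903,  0.00022899,  0.00028131,
        0.00070905]), 'tau': array([-1.20783579e-04, -6.12645078e+01, -2.58183450e+01,  6.93712919e-02,
        4.82155848e-02, -1.51676049e-04]), 'eef_pos': array([ 247.84879604, -573.50410325,  239.06982773]), 'tcp_rot': array([-3.14046500e+00, -1.20626680e-04,  4.07807589e-01]), 'ft_force': array([-0.41333715, -0.18548522, -0.79043318]), 'moment': array([-0.04983163,  0.0073466 , -0.03581355]), 'grip_force': 0.0, 'opening': 0.9997174221704196}
scene 42.005048749472515 0.052274690779423684 [[0.13, -0.74, 0.66, 1474.76], [0.99, 0.11, -0.08, -103.04], [-0.01, 0.66, 0.75, 1160.93], [0.0, 0.0, 0.0, 1.0]]
fixture [(0.65, [270, 180, 379, 236]), (0.37, [323, 154, 340, 177]), (0.29, [348, 181, 360, 205])]
tube [(0.92, [227, 175, 254, 220]), (0.87, [279, 166, 299, 213]), (0.61, [260, 137, 278, 181])]
keeper [(0.73, [351, 182, 360, 205]), (0.35, [265, 176, 381, 236])]
offcut [(0.88, [325, 154, 340, 178]), (0.25, [139, 195, 190, 237])]
can [(0.66, [449, 182, 478, 233])]
collar [(0.62, [299, 229, 316, 252])]
battery [(0.7, [137, 196, 187, 237])]
hammer [(0.55, [445, 115, 487, 179])]
top 44.10816030417421 -0.12454860723830806 [[0.01, 0.99, -0.17, 329.05], [-1.0, 0.01, -0.02, -22.38], [-0.02, 0.17, 0.99, 1514.82], [0.0, 0.0, 0.0, 1.0]]
fixture [(0.58, [273, 183, 371, 241]), (0.57, [286, 185, 297, 205]), (0.31, [286, 127, 346, 135])]
tube [(0.65, [390, 205, 408, 229]), (0.6, [340, 206, 358, 227]), (0.55, [357, 251, 379, 272])]
keeper [(0.5, [287, 184, 296, 207])]
offcut [(0.65, [299, 252, 312, 268])]
can [(0.76, [184, 159, 214, 190])]
collar [(0.66, [330, 170, 346, 182])]
battery [(0.86, [443, 204, 488, 240]), (0.19, [284, 128, 348, 135])]
hammer [(0.98, [159, 226, 189, 311])]
```

View pics/scene0.png

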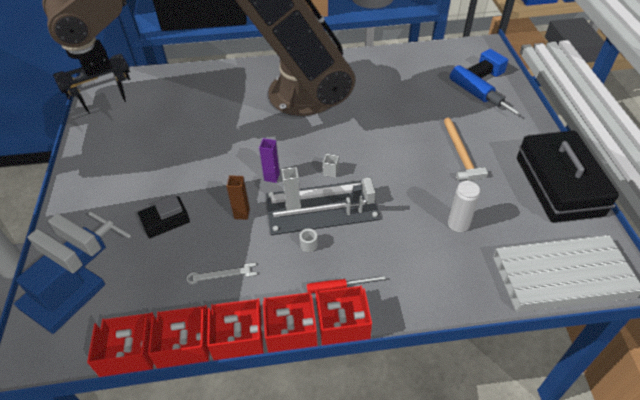

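View pics/top0.png

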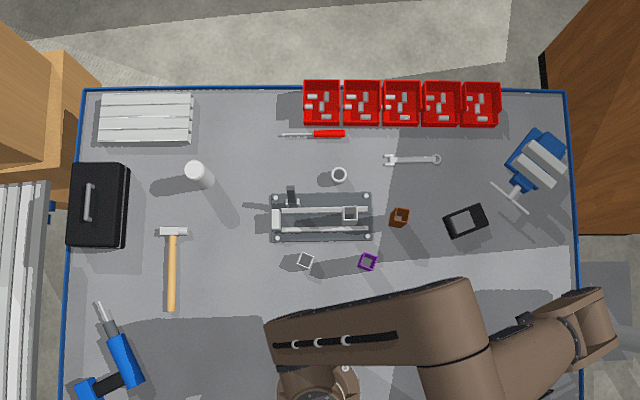

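The scene view shows the grey tube at (290,188), with brown (238,197) and purple (269,160) look-alikes. In the top view these are at (350,214), (399,216) and (368,261). The grey one stands in the channel, so it is the tube. The stop is at top (277,219) and the keeper at (291,195). I'll confirm with one enlarged crop.

```bash
python3 - <<'E'
from h import *
p=read_camera("top")
a=cv2.resize(p["img"][180:250,262:382],None,fx=6.6,fy=6.6,interpolation=cv2.INTER_CUBIC)[:,:790]
q=read_camera("scene")
b=cv2.resize(q["img"][155:245,258:390],(790,539),interpolation=cv2.INTER_CUBIC)
cv2.imwrite("pics/c1.png",a);cv2.imwrite("pics/c2.png",b)
E
```

```text
(no output)
```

View pics/c1.png

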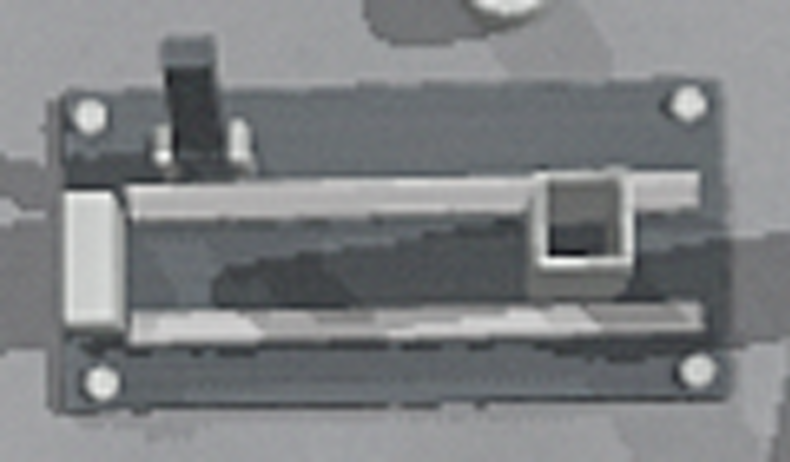

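View pics/c2.png

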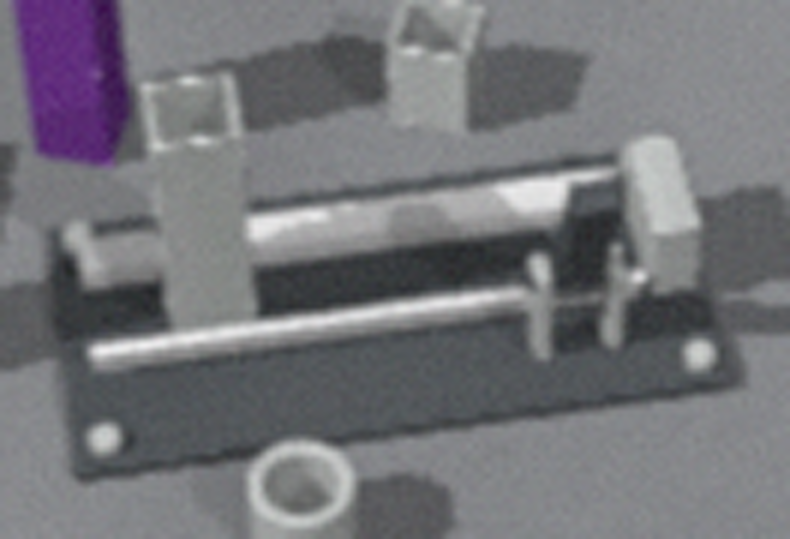

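The crops confirm it: the grey tube stands in the channel (top rim at crop 1 (535–632, 172–265)), the stop is on the left, and the keeper leans back. Next I'll fit the poses.

```bash
cat > fit.py <<'E'
from h import *
from scipy.optimize import least_squares
p=read_camera("top");q=read_camera("scene")
A=lambda L:(np.array(L)+.5)/6.6-.5+[262,180]
B=lambda L:(np.array(L)+.5)/5.985-.5+[258,155]
F3=np.array([[30,149,58],[30,125,58],[-30,125,58],[-30,149,58],[75,155,10],[75,-155,10],[-75,-155,10],[-75,155,10],[37,-141,34],[-37,-141,34]])
F2=A([[65,192],[117,192],[123,328],[66,328],[62,92],[722,80],[733,398],[55,408],[698,173],[703,331]])
G3=np.array([[75,-155,5],[75,155,5],[37,-141,34],[30,125,58],[30,149,58]]);G2=B([[80,473],[742,380],[90,352],[655,228],[698,222]])
def W(v,P): c,s=np.cos(v[2]),np.sin(v[2]); return np.c_[v[0]+c*P[:,0]-s*P[:,1],v[1]+s*P[:,0]+c*P[:,1],P[:,2]]
ft=least_squares(lambda v:(proj(p,W(v,F3))-F2).ravel(),[550,0,0],loss="soft_l1"); 
fs=least_squares(lambda v:(proj(q,W(v,G3))-G2).ravel(),[550,0,0],loss="soft_l1")
for f,c in((ft,p),(fs,q)): print(f.x.round(3),f.fun.reshape(-1,2).round(1).tolist())
T=np.array([[20,20,150],[20,-20,150],[-20,-20,150],[-20,20,150]])
t1=least_squares(lambda v:(proj(p,W([v[0],v[1],ft.x[2]],T))-A([[535,175],[632,170],[634,268],[537,263]])).ravel(),[550,0])
t2=least_squares(lambda v:(proj(q,W([v[0],v[1],ft.x[2]],T))-B([[243,142],[155,152],[140,85],[234,72]])).ravel(),[550,0])
print(t1.x,t1.fun.round(1),t2.x,t2.fun.round(1))
def inF(v,w): d=np.array(w)-v[:2]; c,s=np.cos(v[2]),np.sin(v[2]); return np.array([c*d[0]+s*d[1],-s*d[0]+c*d[1]]).round(1)
print("tube in fixture",inF(ft.x,t1.x),inF(fs.x,t2.x))
tip=A([[190,45]]); 
print("keep tip at z138..", [inF(ft.x,onplane(p,tip[0],z)[0,:2]) for z in(125,135,145)])
for n,z in(("offcut",55),("collar",45),("can",150)):
    b=cut_out(n,p)[0]["box"]; print(n,b,inF(ft.x,onplane(p,[(b[0]+b[2])/2,(b[1]+b[3])/2],z*.7)[0,:2]))
E
python3 fit.py
```

```text
[ 5.2233e+02 -4.8180e+00  3.9000e-02] [[-0.2, -0.3], [-0.1, -0.5], [-0.8, -1.2], [-0.2, -1.0], [-0.1, 2.9], [-0.2, 1.9], [0.2, 2.1], [1.4, 3.3], [0.1, -1.2], [0.3, -0.8]]
[ 5.20158e+02 -4.18000e-01  4.50000e-02] [[-0.3, -0.9], [-1.5, -2.2], [0.6, 1.3], [-0.1, 0.6], [1.0, 0.4]]
[522.9242321  -86.43563972] [ 0.1 -0.2 -0.3  0.1 -0.1 -0.5  0.3  0.6] [523.42543055 -82.46415311] [ 0.2 -0.5 -0.2 -0.1  0.5  0.2 -0.4  0.4]
tube in fixture [ -2.6 -81.6] [ -0.4 -82.1]
keep tip at z138.. [array([82. , 85.8]), array([80. , 85.1]), array([78. , 84.4])]Traceback (most recent call last):
  File "fit.py", line 22, in <module>
    b=cut_out(n,p)[0]["box"]; print(n,b,inF(ft.x,onplane(p,[(b[0]+b[2])/2,(b[1]+b[3])/2],z*.7)[0,:2]))
      ~~~~~~~~~~~~^^^
IndexError: list index out of range
```

```bash
python3 - <<'E'
s=open('fit.py').read().split('for n,z in')[0]
s=s.replace("G3=np","w=np.ones((10,2));w[4:8,1]=0\nG3=np").replace("(proj(p,W(v,F3))-F2)","(w*(proj(p,W(v,F3))-F2))")
s=s.replace("[75,-155,5],[75,155,5],","").replace("[80,473],[742,380],","").replace("loss=\"soft_l1\"); \nfs","); fs").replace('least_squares(lambda v:(proj(q,W(v,G3))-G2).ravel(),[550,0,0],loss="soft_l1")','least_squares(lambda v:(proj(q,W([*v,ft.x[2]],G3))-G2).ravel(),[550,0]);fs.x=np.r_[fs.x,ft.x[2]]')
s+='''
for n,uv,z in(("brown",(402,213),150),("purple",(368,258),150),("offcut",(305,260),55),("collar",(339,174),45),("can",(195,170),150)): print(n,inF(ft.x,onplane(p,uv,z)[0,:2]))
'''
exec(s)
E
```

```text
[ 5.19588e+02 -4.71900e+00  3.40000e-02] [[-0.2, 0.3], [-0.1, 0.2], [-0.9, -0.5], [-0.3, -0.3], [-0.1, 0.0], [-0.1, 0.0], [0.1, 0.0], [1.2, 0.0], [0.1, -0.0], [0.3, 0.3]]
[ 5.16651e+02 -1.11500e+00  3.40000e-02] [[0.1, -0.0], [-0.6, 0.1], [0.6, -0.1]]
[522.92425593 -86.43590535] [ 0.1 -0.3 -0.3  0.2 -0.1 -0.5  0.2  0.6] [523.42558151 -82.46311385] [ 0.1 -0.5 -0.3 -0.1  0.5  0.2 -0.4  0.4]
tube in fixture [  0.6 -81.8] [  4.  -81.5]
keep tip at z138.. [array([84.3, 86.1]), array([82.3, 85.4]), array([80.3, 84.7])]
brown [  -3.5 -226.6]
purple [-126.3 -127.2]
offcut [-123.7   50.3]
collar [135.1 -57. ]
can [134.  358.6]
```

>>> jog_arm(
  motion=[
    [[40,-26,0],-0.14],
    [[80,-53,0],-0.28],
    [[120,-80,0],-0.42],
    [[160,-107,0],-0.56],
    [[200,-134,0],-0.7],
  ],
  grip=1,
)

```text
t: 1.75
eef_pos: [379.0, -369.8, 239.8]
tcp_rot: [3.141, 0.0, 1.113]
ft_force: [0.6, 0.2, 0.1]
opening: 0.642
grip_force: 0.0
```

>>> jog_arm(
  motion=[
    [[50,6,0],-0.12],
    [[98,12,0],-0.25],
    [[146,18,0],-0.37],
    [[194,22,0],-0.5],
    [[240,26,0],-0.5],
  ],
)

```text
t: 2.25
eef_pos: [509.7, -166.4, 239.9]
tcp_rot: [3.141, 0.0, 1.613]
ft_force: [0.9, 0.1, -0.7]
opening: 0.214
grip_force: 0.0
```

>>> jog_arm(
  motion=[
    [[10,0,25],0],
    [[20,0,60],0],
    [[24,0,99],0],
    [[24,0,99],0],
  ],
)

```text
t: 2.65
eef_pos: [506.2, -143.1, 137.2]
tcp_rot: [-3.135, -0.003, 1.609]
ft_force: [-0.2, -0.8, 0.1]
opening: 0.004
grip_force: 0.0
```

>>> jog_arm(
  motion=[
    [[0,10,0],0],
    [[5,18,0],0],
    [[12,18,0],0],
    [[18,18,0],0],
    [[18,18,0],0],
  ],
)

```text
t: 3.15
eef_pos: [525.2, -124.8, 141.3]
tcp_rot: [3.141, 0.0, 1.609]
ft_force: [0.2, -0.0, 0.3]
opening: 0.006
grip_force: 0.0
```

>>> jog_arm(
  motion=[
    [[6,0,0],0],
    [[12,0,0],0],
    [[17,0,0],0],
    [[22,0,0],0],
    [[27,0,0],0],
  ],
)

```text
t: 3.65
eef_pos: [524.2, -98.3, 140.6]
tcp_rot: [3.142, 0.0, 1.608]
ft_force: [0.7, -0.5, 0.5]
opening: 0.009
grip_force: 0.2
```

>>> jog_arm(
  motion=[
    [[5,0,0],0],
    [[10,0,0],0],
    [[14,0,0],0],
    [[18,0,0],0],
    [[21,0,0],0],
  ],
)

```text
t: 4.15
eef_pos: [523.4, -77.4, 140.6]
tcp_rot: [-3.141, 0.0, 1.608]
ft_force: [0.0, -0.8, 0.2]
opening: 0.005
grip_force: 0.0
```

```bash
python3 - <<'E'
from h import *
p=read_camera("scene");cv2.imwrite("pics/s1.png",cv2.resize(p["img"][120:250,200:400],(800,520)))
E
```

```text
(no output)
```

View pics/s1.png

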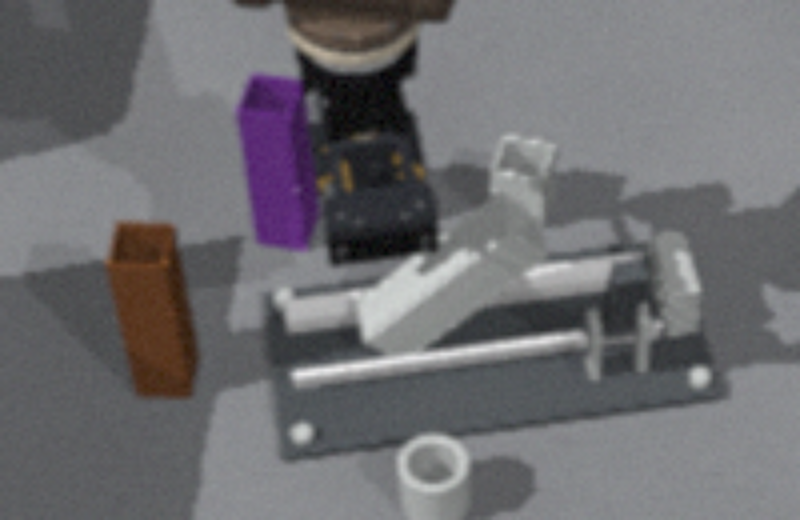

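The tube is mid-fall at crop (450,260), toppling towards the stop. I'll let it land and measure.

>>> jog_arm(
  motion=[
    [[0,0,0],0],
    [[-3,2,0],0],
    [[-8,4,0],0],
    [[-8,4,0],0],
    [[-8,4,0],0],
  ],
)

```text
t: 4.7
eef_pos: [527.8, -85.9, 140.5]
tcp_rot: [-3.142, 0.0, 1.607]
ft_force: [0.4, -0.5, -0.6]
opening: 0.01
grip_force: 0.0
```

```bash
python3 - <<'E'
from h import *
p=read_camera("scene");cv2.imwrite("pics/s2.png",cv2.resize(p["img"][150:250,250:400],(800,533),interpolation=cv2.INTER_CUBIC))
E
```

```text
(no output)
```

View pics/s2.png

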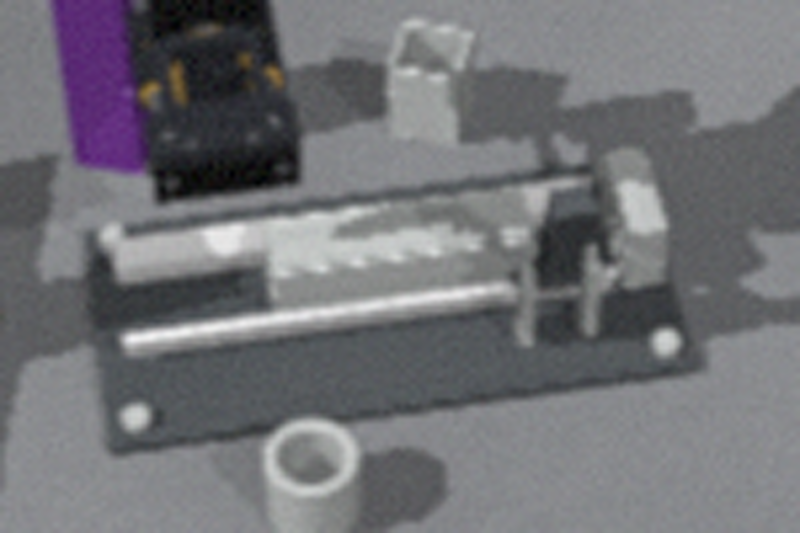

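The tube lies in the channel, foot corner at crop (272,275) and top end near (530,240).

```bash
python3 - <<'E'
from h import *
p=read_camera("scene"); print(onplane(p,[[300.6,201.1],[348.9,194.5]],50).round(0))
E
```

```text
[[539. -60.  50.]
 [535.  77.  50.]]
```

>>> jog_arm(
  motion=[
    [[0,0,25],0],
    [[0,0,50],0],
    [[0,0,75],0],
    [[0,0,95],0],
    [[0,0,95],0],
  ],
)

```text
t: 5.3
eef_pos: [526.7, -85.2, 43.6]
tcp_rot: [-3.138, -0.001, 1.608]
ft_force: [1.0, 0.2, -0.0]
opening: 0.004
grip_force: 0.0
```

>>> jog_arm(
  motion=[
    [[6,-2,0],0],
    [[12,-4,0],0],
    [[18,-5,0],0],
    [[24,-5,0],0],
    [[30,-5,0],0],
  ],
)

```text
t: 5.8
eef_pos: [522.1, -55.4, 46.4]
tcp_rot: [3.14, 0.001, 1.608]
ft_force: [-0.0, -4.7, 2.9]
opening: 0.004
grip_force: 1.9
```

>>> jog_arm(
  motion=[
    [[5,0,0],0],
    [[10,0,0],0],
    [[15,0,0],0],
    [[19,0,0],0],
    [[21,0,0],0],
  ],
)

```text
t: 6.3
eef_pos: [520.8, -34.4, 45.6]
tcp_rot: [-3.141, 0.0, 1.608]
ft_force: [0.2, -4.4, 2.5]
opening: 0.005
grip_force: 2.0
```

>>> jog_arm(
  motion=[
    [[1,0,0],0],
    [[2,0,0],0],
    [[3,0,0],0],
    [[4,0,0],0],
    [[5,0,0],0],
  ],
)

```text
t: 6.8
eef_pos: [520.6, -29.8, 45.6]
tcp_rot: [-3.141, 0.0, 1.608]
ft_force: [-0.4, -3.7, 2.3]
opening: 0.003
grip_force: 1.8
```

>>> jog_arm(
  motion=[
    [[1,0,0],0],
    [[1,0,0],0],
    [[2,0,0],0],
    [[2,0,0],0],
  ],
)

```text
t: 7.2
eef_pos: [520.8, -29.2, 45.6]
tcp_rot: [3.141, 0.002, 1.608]
ft_force: [0.3, -18.5, 1.2]
opening: 0.005
grip_force: 9.8
```

The tube is butted (force jumped to 18 N). I'll back off and go round to the keeper's +x side.

>>> jog_arm(
  motion=[
    [[-6,0,0],0],
    [[-12,0,-25],0],
    [[-12,0,-75],0],
    [[-12,0,-120],0],
    [[-12,0,-155],0],
  ],
)

```text
t: 7.7
eef_pos: [520.9, -39.4, 202.9]
tcp_rot: [3.141, -0.0, 1.608]
ft_force: [-0.5, -0.7, -0.7]
opening: 0.002
grip_force: 0.0
```

>>> jog_arm(
  motion=[
    [[25,35,0],0],
    [[50,70,0],0],
    [[75,105,0],0],
    [[100,130,0],0],
    [[120,138,0],0],
  ],
)

```text
t: 8.2
eef_pos: [655.8, 87.2, 199.6]
tcp_rot: [-3.141, -0.001, 1.609]
ft_force: [-0.4, -0.7, -0.6]
opening: 0.002
grip_force: 0.0
```

>>> jog_arm(
  motion=[
    [[0,0,0],0],
    [[0,0,0],0],
  ],
)

```text
t: 8.4
eef_pos: [653.9, 85.6, 200.0]
tcp_rot: [-3.14, -0.0, 1.609]
ft_force: [0.3, -0.2, -0.3]
opening: 0.003
grip_force: 0.0
```

```bash
python3 - <<'E'
from h import *
p=read_camera("top");cv2.imwrite("pics/s3.png",np.vstack([cv2.resize(p["img"][175:250,262:382],(480,300)),cv2.resize(read_camera("scene")["img"][150:250,250:410],(480,300))]))
print(state()["eef_pos"],onplane(p,[[1,1]],0)[0,2])
E
```

```text
[653.98187839  84.58687266 200.50979988] 0.0
```

View pics/s3.png

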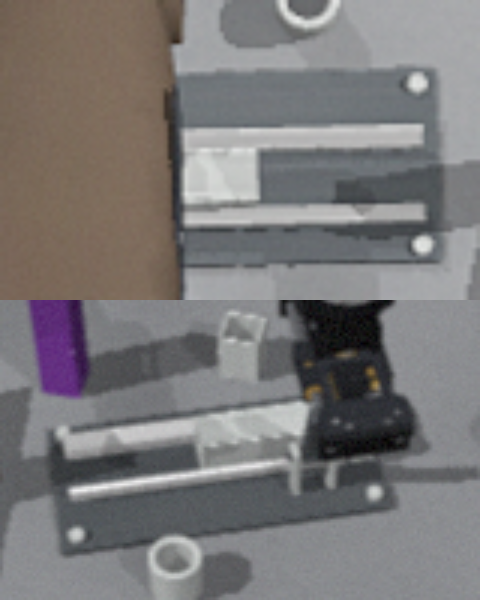

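The tube is straight against the stop with the gripper on the keeper's +x side. I'll lower and push the keeper over.

>>> jog_arm(
  motion=[
    [[1,0,30],0],
    [[1,0,55],0],
    [[1,0,65],0],
    [[1,-10,65],0],
    [[1,-20,65],0],
  ],
)

```text
t: 9.0
eef_pos: [633.9, 85.1, 136.4]
tcp_rot: [3.141, 0.0, 1.607]
ft_force: [0.2, 0.2, 0.2]
opening: 0.004
grip_force: 0.0
```

>>> jog_arm(
  motion=[
    [[0,-10,0],0],
    [[0,-18,0],0],
    [[0,-26,0],0],
    [[0,-34,0],0],
    [[0,-42,0],0],
  ],
)

```text
t: 9.5
eef_pos: [592.3, 84.0, 136.1]
tcp_rot: [3.14, 0.0, 1.608]
ft_force: [1.7, 1.0, 1.1]
opening: 0.004
grip_force: 0.8
```

>>> jog_arm(
  motion=[
    [[0,-10,0],0],
    [[0,-20,0],0],
    [[0,-30,0],0],
    [[0,-40,0],0],
    [[0,-50,0],0],
  ],
)

```text
t: 10.0
eef_pos: [541.7, 82.1, 135.5]
tcp_rot: [-3.141, 0.0, 1.608]
ft_force: [0.8, -0.0, -0.4]
opening: 0.005
grip_force: 0.6
```

>>> jog_arm(
  motion=[
    [[0,-7,3],0],
    [[0,-10,10],0],
    [[0,-10,18],0],
    [[0,-10,26],0],
    [[0,-10,34],0],
  ],
)

```text
t: 10.5
eef_pos: [532.6, 81.7, 100.6]
tcp_rot: [-3.141, 0.0, 1.608]
ft_force: [-0.4, 0.2, 2.0]
opening: 0.002
grip_force: 0.9
```

>>> jog_arm(
  motion=[
    [[0,0,3],0],
    [[0,0,6],0],
    [[0,0,8],0],
    [[0,0,9],0],
    [[0,0,10],0],
  ],
)

```text
t: 11.0
eef_pos: [532.6, 81.7, 91.7]
tcp_rot: [3.141, 0.0, 1.608]
ft_force: [-0.5, -0.0, 0.6]
opening: 0.005
grip_force: 0.7
```

>>> jog_arm(
  motion=[
    [[0,0,0.5],0],
    [[0,0,1],0],
    [[0,0,1.5],0],
    [[0,0,2],0],
    [[0,0,2],0],
  ],
)

```text
t: 11.5
eef_pos: [532.6, 81.7, 91.2]
tcp_rot: [3.14, 0.0, 1.608]
ft_force: [-6.9, -1.2, 22.1]
opening: 0.005
grip_force: 10.6
```

Firm contact: 22 N at tip height 66, so the keeper is seated on the tube. I'll retreat straight up and check.

>>> jog_arm(
  motion=[
    [[0,0,-10],0],
    [[0,0,-45],0],
    [[0,0,-90],0],
    [[0,0,-130],0],
    [[0,0,-160],0],
  ],
)

```text
t: 12.0
eef_pos: [532.9, 81.8, 252.6]
tcp_rot: [3.139, 0.0, 1.608]
ft_force: [0.0, 0.3, 0.3]
opening: -0.001
grip_force: 0.0
```

>>> jog_arm(
  motion=[
    [[-50,0,0],0],
    [[-100,0,0],0],
    [[-150,0,0],0],
    [[-200,0,0],0],
    [[-240,0,0],0],
  ],
)

```text
t: 12.5
eef_pos: [541.3, -160.7, 250.0]
tcp_rot: [3.141, 0.001, 1.607]
ft_force: [0.3, -0.3, 0.1]
opening: 0.004
grip_force: 0.0
```

>>> jog_arm(
  motion=[
    [[-50,0,0],0],
    [[-100,0,0],0],
    [[-100,0,0],0],
  ],
)

```text
t: 12.8
eef_pos: [544.9, -263.2, 249.4]
tcp_rot: [3.141, 0.001, 1.603]
ft_force: [-0.6, 0.4, -0.1]
opening: 0.004
grip_force: 0.0
```

```bash
python3 - <<'E'
from h import *
p=read_camera("top");q=read_camera("scene")
cv2.imwrite("pics/s4.png",np.vstack([cv2.resize(p["img"][175:250,262:382],(480,300)),cv2.resize(q["img"][150:250,250:410],(480,300))]))
print(state()["eef_pos"])
E
```

```text
[ 544.79310814 -258.83815883  249.43435068]
```

View pics/s4.png

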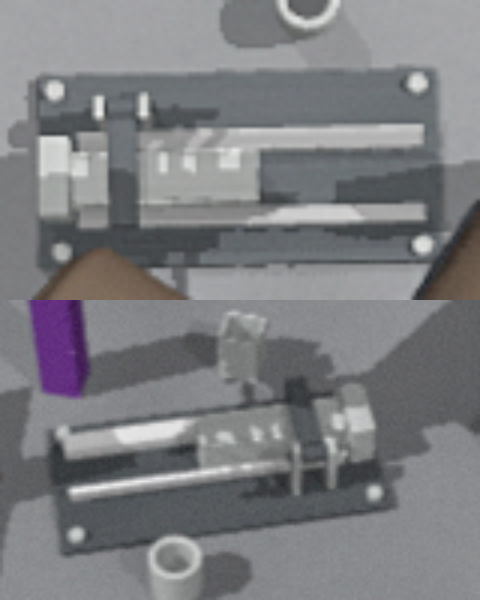

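The keeper lies across the tube (top crop (122,165)). The tube's end is at the stop (75,175), its foot edge is unchanged at about (260,175), and the robot is clear.

```bash
python3 -c "
from cell import job_done; print(job_done())"
```

```text
the job is handed in; nothing more can be done
None
```

I handed the job in at about 13 s robot time. The tube lies in the channel with its end against the stop, and the keeper was flipped down onto it afterwards. In the last pictures nothing near the fixture had moved; I did not re-check the bystanders farther off, and the hand-in returned no verdict.

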